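# Pry open the splash cover and set the bench timer

### The arm

A 7-joint arm with a two-finger parallel gripper is mounted at the origin on the work surface. World frame = base frame: x ahead of the robot, y to its left, z up, the work surface at z = 0. Lengths are in mm, angles in rad, forces in N, time in s.
With the tool pointing down it reaches from about 400 to 900 mm from the base axis. Payload 5.5 kg.
Tool frame: the origin (TCP) lies on the centre line of the jaws, within the pads' length; the fingertips stand 14 mm ahead of it and the grasp point (between the pads) lies 5 mm behind it; z points along the fingers, y is the line along which they close (so a half turn about z gives the same grasp; the last joint's range is limited). The gripper opens to 85 mm and grips with 20 to 120 N. Pads are 22 mm wide; open, the fingers measure 114 mm over their backs; the gripper's body (76 mm by 85 mm) begins 54 mm behind the grasp point. The pads swing forward as they close: fully open they stand 13 mm farther back than shut.
Start: joints at [1.524, 0.501, -0.427, 1.55, 0.221, 1.138, -0.21], TCP at [198.197, -619.046, 245.31] pointing down, gripper open.
Joint ranges: [-2.88, 2.88], [-0.31, 2.03], [-1.54, 1.56], [0.2, 2.42], [-1.41, 4.55], [0.19, 2.02], [-2.57, 2.57]. Speed limits (rad/s): [2.57, 2.57, 3.14, 3.14, 3.14, 3.14, 3.14].

### API

Orientations are given as a rotation vector (axis times angle).
In Python, from plant import env gives the robot as it stands.
- The arm moves only by the shell command python3 nudge.py [OPENING] [FORCE], which reads ROWS from standard input. ROWS is a JSON list of rows, 1 to 20 of them, each written [[dx, dy, dz], [rx, ry, rz]]: dx, dy, dz in cm, then a rotation vector rx, ry, rz in rad; each row shifts and turns the commanded pose from where the row before left it, along the tool's axes as they then stand; what a row does not reach is not made up. A row lasts 1/8 s, in which the tool goes at most 62.5 mm and 0.188 rad, less where a joint would pass 70% of its speed; a pose out of reach is approached as far as the arm can. OPENING is the opening from 0.0 (shut) to 1.0 (fully open), set as the command begins (- or left out keeps the last). The fingers move at their own pace and stop on an object; FORCE is the grip in N (left out, the last holds). Time passes only in rows, so rows that do not move let the fingers close. It prints the time, the measured TCP pose, the force, the opening and the grip force at its end. Input that does not fit is refused with a message, and nothing moves.
- env.state(): the state, without advancing time (a new reading comes with each control period).
- env.camera(name): name is "scene" or "top" or "wrist"; returns (picture, depth): 400x640x3 uint8, blue, green, red; 400x640 float32, mm along the optical axis (not along the pixel's ray), 0 where there is no reading.
- env.get_calibration(name): a dict with "fx", "fy", "cx", "cy" (pixels), "rvec" (rotation vector, rad) and "tvec" (3), from world to camera coordinates, as OpenCV has them. Camera axes: x right, y down, z forward; pixel columns grow to the right and rows downward; lengths in mm; the calibration is good to about 2 mm. A picture is of the moment at which its call begins: read the wrist's pose just before it. get_calibration takes no time and is no camera call; for the wrist camera it gives the pose at the moment of the call.
- env.hand_in(): hands the job in; it is judged then, once.
The state is a dict: "time_s": time; "joint_positions": joint angles; "dq": joint speeds; "tau": joint torques, N m; "position": TCP position; "eef_rot": TCP orientation; "force": force on the tool from outside, world axes, zero at the start; "moment": the same for the moment, N m; "gripper_width": opening from 0.0 (shut) to 1.0 (fully open); "gripper_force": force on a finger pad.
Only numpy, scipy, OpenCV 4.12 (cv2) and the standard library are available. Lean on these libraries where they do the work, as an engineer would, in place of code of your own. Each camera call takes 0.05 s, during which the arm holds its last target. There are 200 camera calls.

### The job

Start the citrus peel on its 15 minutes: with the blade of the palette knife, not with the gripper, lever the bench timer's clear splash cover up by its front lip until it stands open by itself, and lay the knife back down flat on the white cutting board. Then twist the timer knob clockwise past its top mark (30 minutes, the long mark) and turn it back down to 15 minutes, the middle mark, leaving the cover open. Do not disturb the bowl, the jar or the cup.

Things in the scene. Friction and masses are not known exactly. Their poses are not given: they have to be found in the camera images.
- station: Fixed stainless bench timer, 176 (x) by 150 mm (y). Origin: on the table under the dial's centre; -x is its front, z up. Main block (x -66 to +80 mm) 45 mm high; a ledge 30 mm high runs along the front (x -96 to -66 mm).
- dial (a point): Centre of the dial on the block's top (45 mm up), axes as the timer. Seven black radial marks at 0, 5 .. 30 minutes, 0.24 rad apart, clockwise from above. The 15 minute mark points straight to the front (-x); 0 and 30 lie 0.72 rad to either side. The 30 minute (top) mark is the biggest (20 by 5 mm), 0 is 16 by 4 mm, the others 11 by 2.5 mm
- timer_knob (a joint): Knob angle, rad, growing clockwise from above: 0 = 0 minutes, 0.24 per 5 minutes, 0.72 = 15 minutes, 1.44 = 30 minutes (top mark), hard stop at 1.8. Stays where it is left (friction 0.05 N m, no spring, does not run down). Starts between 1 and 9 minutes
- knob_grip (a point): On the knob's axis in the middle of its grip bar, 70 mm above the table. Black knob: a disc of 60 mm diameter (47 to 56 mm above the table) with an upright grip bar on it 58 mm long (along x), 15 mm thick (y), up to 83 mm above the table. Axes turn with the knob: -x is where the white pointer line points, z up
- cover (a joint): Opening of the clear splash cover, rad: 0 = shut, upright at 1.57, stop at 1.95. A clear hood 137 mm long, 132 mm wide, 44 mm high, open below, over the knob; 0.12 kg. Its stiff hinge at the back of the timer holds it at any angle (about 1.5 N at the lip lifts it)
- cover_lip (a point): Middle of the front edge of the cover's steel lip, at its underside. The lip, 90 mm wide, 4 mm thick, sticks out 20 mm from the cover's foot. Shut, its underside is 48 mm above the table, 18 mm above the ledge, its edge 85 mm ahead of the timer's centre; a blade enters this gap from the front, up to 18 mm deep. Axes turn with the cover; shut, they are the timer's
- cover_hinge (a point): Point on the cover's hinge line, 72 mm behind the timer's centre and 48 mm above the table, 157 mm from the lip's front edge. The hinge line runs along y of the timer.
- knife: Loose palette knife, 200 mm long, 0.1 kg, on the board. Origin: underside of its wooden handle, where to grip it (near its centre of mass). x points to the blade's tip, z up. Handle 22 by 22 mm in section, x from -75 to +25 mm; flat blade 30 mm wide, 3 mm thick, its middle plane 11 mm above the origin, its round tip 125 mm ahead
- knife_tip (a point): Tip of the blade, at mid thickness, 125 mm ahead of the knife's origin and 11 mm above its underside; axes as the knife.
- board: Fixed white cutting board, 260 (x) by 200 (y) by 12 mm. Origin: centre of its underside on the table.
- bowl: Bystander: loose steel bowl with oranges, 132 mm across and about 70 mm high. Origin: centre of its underside.
- jar: Bystander: loose glass jar with a steel cap, 70 mm across and 120 mm high. Origin: centre of its underside.
- cup: Bystander: loose steel cup, 80 mm across and 90 mm high. Origin: centre of its underside.

How it is judged:
By the outcome, as a careful person would: the job done as asked, in the order asked, and still so for the second after the job is handed in, with the robot touching nothing.
It also fails if it takes over 64 s, if anything falls off the work surface, if the arm or the gripper's body presses on something with over 40 N, if the wrist force passes 120 N, or if a joint passes its speed limit or range.

## Working session

There is one attempt and no reset: what is moved stays moved. The work goes in short steps, Python scripts to look and compute and a shell command to move; the robot and the scene stay as the last step left them, time stands still between calls to the robot, and variables do not carry over. Pictures are saved under pics/ and viewed, at most 10 in all, crops included, and the job is handed in when it is done.

```bash
ls; mkdir -p pics
python3 - <<'E'
from plant import env
import cv2
s=env.state();print(s)
for n in("scene","top"):
    p,d=env.camera(n);cv2.imwrite(f"pics/{n}0.png",p);c=env.get_calibration(n);print(n,c)
    import numpy as np;np.save(f"pics/{n}0.npy",d)
E
```

```text
nudge.py
pics
plant.py
{'time_s': 0.0, 'joint_positions': array([ 1.52418645,  0.50185787, -0.42678624,  1.55145172,  0.22080562,
        1.13829841, -0.21033771]), 'dq': array([-9.89746537e-04,  1.97024973e-03,  9.86900113e-04,  7.32806521e-04,
       -6.10901214e-04,  1.01746846e-03,  9.45980550e-05]), 'tau': array([-1.38071978e-04, -5.69508505e+01, -5.81642300e+00, -2.80943602e+01,
        1.05796076e-02,  1.19125337e-02,  1.25386072e-05]), 'position': array([ 197.91955761, -618.43360537,  244.25188261]), 'eef_rot': array([-3.10205276e+00, -4.84428636e-01,  3.78509201e-04]), 'force': array([ 0.59069093,  0.79252831, -0.12022753]), 'moment': array([ 0.02516618,  0.04213013, -0.01424212]), 'gripper_force': 0.0, 'gripper_width': 1.0000799512971479}
scene {'fx': 420.7732068814942, 'fy': 420.7732068814942, 'cx': 316.2710951504775, 'cy': 195.12339605880217, 'rvec': array([ 2.08750703,  1.38862198, -0.52014173]), 'tvec': array([-249.52944271, -370.08927874, 1486.56143905])}
top {'fx': 454.6756315867551, 'fy': 454.6756315867551, 'cx': 323.9793727101893, 'cy': 200.27619885410286, 'rvec': array([ 2.14270117, -2.14331986,  0.15309479]), 'tvec': array([  60.53398102,  602.06480984, 1233.46427849])}
```
View pics/scene0.png

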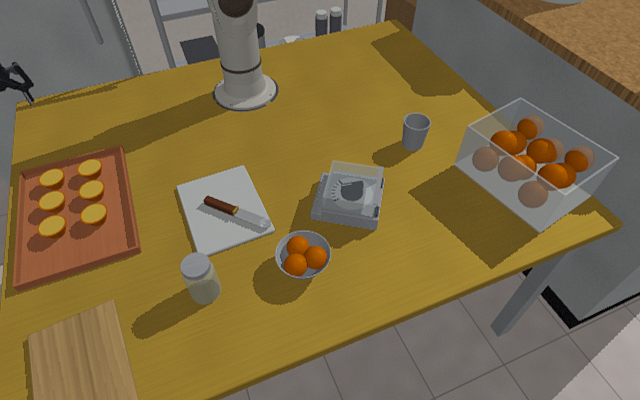

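View pics/top0.png

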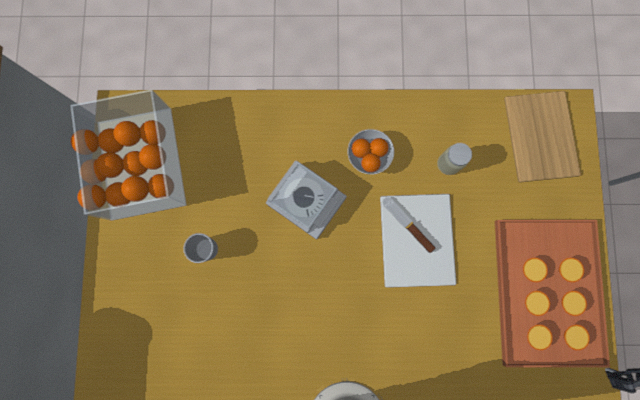

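The top view shows the timer at about (305,198) with its dial marks to the lower right. The knife lies on the board from (388,203) to (433,248), and the bowl, jar and cup are at (371,152), (457,158) and (200,248). I'll enlarge the timer and board next.

Run:
```python
import cv2,numpy as np
p=cv2.imread("pics/top0.png")
c=cv2.resize(p[150:290,260:460],None,fx=4,fy=4,interpolation=cv2.INTER_CUBIC);cv2.imwrite("pics/topc.png",c)
```

Create h.py:
```python
import numpy as np,cv2
from scipy.spatial.transform import Rotation as R
def pix2w(c,u,v,z):
    """world point at height z on pixel ray"""
    Rm=cv2.Rodrigues(np.array(c["rvec"]))[0];t=np.array(c["tvec"])
    o=-Rm.T@t;d=Rm.T@np.array([(u-c["cx"])/c["fx"],(v-c["cy"])/c["fy"],1])
    return o+d*(z-o[2])/d[2]
def w2pix(c,P):
    q=cv2.projectPoints(np.array(P,float).reshape(-1,3),np.array(c["rvec"]),np.array(c["tvec"]),np.array([[c["fx"],0,c["cx"]],[0,c["fy"],c["cy"]],[0,0,1]]),None)[0]
    return q.reshape(-1,2)
```

```text
(no output)
```

View pics/topc.png

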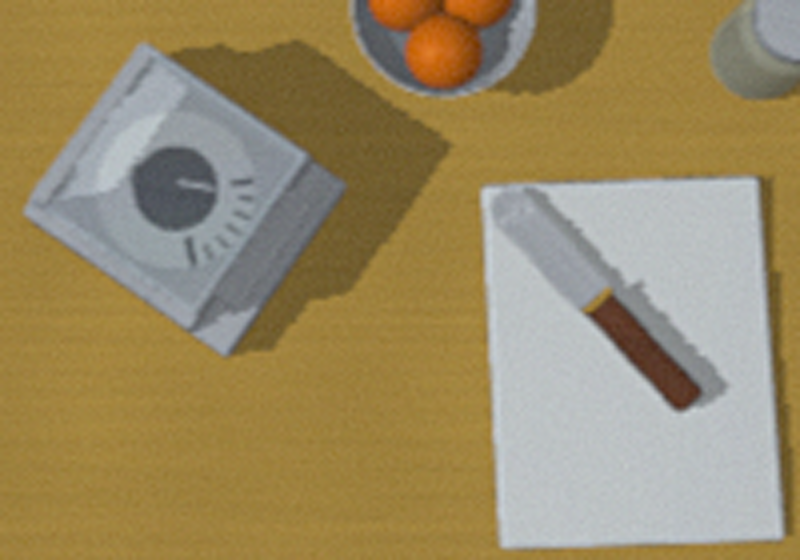

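The crop shows the timer's outline corners at (25,212), (145,45), (345,185) and (228,355), with its front facing lower right. The knob centre is at about (174,188), with the pointer to (207,187) near the 30-or-0 mark at (242,182). The knife runs from its tip at (497,197) to the handle end at (690,403).

Run:
```python
from plant import env
from h import *
from scipy.optimize import least_squares
c=env.get_calibration("top")
f=lambda u,v:(260+u/4,150+v/4)
def fit(obs,x0):
    L=np.array([o[0] for o in obs],float);U=np.array([f(*o[1]) for o in obs])
    def pr(x):
        M=R.from_euler('z',x[2]).as_matrix();return w2pix(c,L@M.T+[x[0],x[1],0])
    r=least_squares(lambda x:(pr(x)-U).ravel(),x0);print(np.round(r.x,3),"res",np.round(pr(r.x)-U,1).tolist());return r.x
w=lambda u,v,z:np.round(pix2w(c,*f(u,v),z),1)
k=w(174,188,56);print("knob",k)
# marks 0/30 direct
print("front edge",w(228,355,30),w(345,185,30),"back",w(25,212,45),w(145,45,45),"marks",w(243,182,45),w(192,250,45))
fr=(w(228,355,30)+w(345,185,30))/2; a=np.arctan2(*(k-fr)[1::-1])
# local: x fwd=back ; front left/right
x=fit([((-96,75,30),(228,355)),((-96,-75,30),(345,185)),((80,75,45),(25,212)),((80,-75,45),(145,45))],[k[0],k[1],a])
print("guess a",a)
b=fit([((130,-100,12),(757,178)),((130,100,12),(482,187)),((-130,100,12),(502,548)),((-130,-100,12),(783,540))],[500,-200,0])
k1=w(497,197,23);k2=w(690,403,28);print("knife",k1,k2,np.linalg.norm(k1-k2))
print("pointer",w(207,187,56)-k)
d=np.load("pics/top0.npy")
for n,(u,v),z in (("bowl",(371,152),70),("jar",(458,154),120),("cup",(200,248),90)):print(n,pix2w(c,u,v,z),d[v,u])
```

```text
knob [609.6 117.4  56. ]
front edge [495.  80.  30.] [615.8  -3.   30. ] back [594.4 222.5  45. ] [714.4 139.3  45. ] marks [615.6  69.4  45. ] [567.4 105.1  45. ]
[609.502 116.272   0.965] res [[-0.0, 0.7], [0.8, -0.2], [-0.8, 0.3], [0.0, -0.8]]
guess a 0.9688856082112621
[ 4.92217e+02 -2.06009e+02  3.20000e-02] res [[0.3, -0.6], [-0.2, -0.6], [-0.6, 0.7], [0.5, 0.4]]
knife [ 608.1 -111.8   23. ] [ 461.6 -243.2   28. ] 196.8583500896012
pointer [  0.7 -23.    0. ]
bowl [734.70346674 -71.2475162   70.        ] 1290.2802
jar [ 716.02981261 -299.09714984  120.        ] 1221.2341
cup [466.67476895 391.32934455  90.        ] 1308.2219
```

```bash
cat >> h.py <<'E'
def down(yaw,pitch=0):
    """tool-down rotation, tool x at world yaw"""
    return R.from_euler('z',yaw)*R.from_euler('y',pitch)*R.from_euler('x',np.pi)
def togo(env,p,yaw):
    s=env.state();r=R.from_rotvec(s["eef_rot"]);T=down(yaw)
    print("t",round(s["time_s"],2),"q",np.round(s["joint_positions"],2),"trans first:",np.round(r.inv().apply(np.array(p)-s["position"]),1),"then rot:",np.round((r.inv()*T).as_rotvec(),3))
E
python3 - <<'E'
from plant import env
from h import *
togo(env,[490,-215,200],0.731)
E
```

```text
t 0.1 q [ 1.52  0.5  -0.43  1.55  0.22  1.14 -0.21] trans first: [ 401.2 -295.1   44.9] then rot: [-0.002 -0.    -0.421]
```

Units first: shifts go in cm. So 33 mm is 3.3, 4 mm is 0.4.

```bash
echo '[[[3.3, -2.5, 0.4], [0, 0, 0]], [[3.3, -2.5, 0.4], [0, 0, 0]], [[3.3, -2.5, 0.4], [0, 0, 0]], [[3.3, -2.5, 0.4], [0, 0, 0]], [[3.3, -2.5, 0.4], [0, 0, 0]], [[3.3, -2.5, 0.4], [0, 0, 0]], [[3.3, -2.5, 0.4], [0, 0, 0]], [[3.3, -2.5, 0.4], [0, 0, 0]], [[3.3, -2.5, 0.4], [0, 0, 0]], [[3.3, -2.5, 0.4], [0, 0, 0]], [[3.3, -2.5, 0.4], [0, 0, 0]], [[3.3, -2.5, 0], [0, 0, 0]], [[0, 0, 0], [0, 0, -0.14]], [[0, 0, 0], [0, 0, -0.14]], [[0, 0, 0], [0, 0, -0.14]], [[0, 0, 0], [0, 0, 0]], [[0, 0, 0], [0, 0, 0]]]' | python3 nudge.py
python3 - <<'E'
from plant import env
from h import *
togo(env,[490,-215,200],0.731)
c=env.get_calibration("wrist");p,d=env.camera("wrist");cv2.imwrite("pics/w1.png",p);np.save("pics/w1.npy",d)
import pickle;pickle.dump(c,open("w1.pkl","wb"))
print(w2pix(c,[[608.1,-111.8,23],[515,-195,34],[461.6,-243.2,28]]))
E
```

```text
time_s: 2.22
position: [483.7, -212.7, 201.1]
eef_rot: [-2.936, -1.117, 0.0]
force: [-0.5, -0.3, -0.3]
gripper_width: 1.004
gripper_force: 0.0
t 2.23 q [ 0.94  0.39 -0.7   1.89  0.3   0.97 -0.74] trans first: [3.2 6.  1.1] then rot: [-0.     0.    -0.004]
[[333.32973867 -27.68893562]
 [332.7408668  138.21999893]
 [332.54589235 214.80476294]]
```

View pics/w1.png

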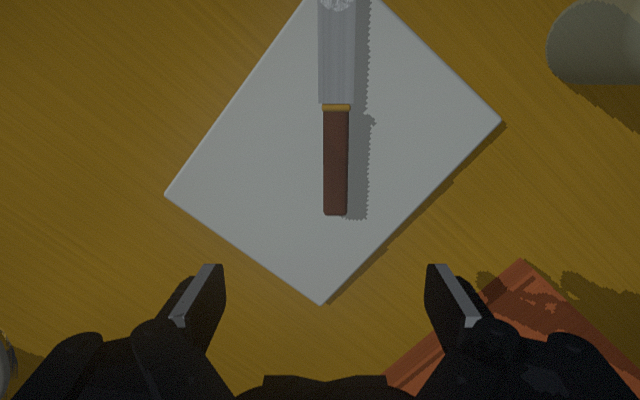

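The handle runs from (336,105) to (335,214) and the blade continues up the column at about 337, so the knife nearly lines up with the tool's x axis.

Run:
```python
from plant import env
from h import *
import pickle
c=pickle.load(open("w1.pkl","rb"))
f=pix2w(c,336.2,105,34);b=pix2w(c,335.2,213,34);m=pix2w(c,337.5,5,24.5)
print(f,b,m,np.linalg.norm(f-b))
y=np.arctan2(*(m-b)[1::-1]);print("yaw",y,np.arctan2(*(f-b)[1::-1]))
o=f-25*np.array([np.cos(y),np.sin(y),0]);print("origin",o, b+75*np.array([np.cos(y),np.sin(y),0]))
togo(env,[*o[:2],28],y)
```

```text
[ 537.13123449 -178.8357135    34.        ] [ 466.15758726 -242.15644046   34.        ] [ 593.53190557 -129.32318469   24.5       ] 95.11452603819026
yaw 0.7249365419296245 0.7284735726646874
origin [ 518.41769695 -195.41291207   34.        ] [ 522.2981999  -192.42484473   34.        ]
t 2.27 q [ 0.94  0.39 -0.7   1.89  0.3   0.97 -0.74] trans first: [ 37.4  10.3 173.2] then rot: [-0.     0.     0.002]
```

```bash
echo '[[[2, 0.5, 2.5], [0, 0, 0]], [[1.8, 0.5, 4], [0, 0, 0]], [[0, 0, 4], [0, 0, 0]], [[0, 0, 3], [0, 0, 0]], [[0, 0, 2], [0, 0, 0]], [[0, 0, 1.2], [0, 0, 0]], [[0, 0, 0], [0, 0, 0]], [[0, 0, 0], [0, 0, 0]]]' | python3 nudge.py
python3 - <<'E'
from plant import env
from h import *
togo(env,[519,-194.5,27],.727)
E
```

```text
time_s: 3.28
position: [519.7, -195.0, 35.3]
eef_rot: [2.934, 1.12, 0.002]
force: [-0.3, 0.1, 0.1]
gripper_width: 1.001
gripper_force: 0.0
t 3.27 q [ 0.74  0.67 -0.55  1.92  0.53  0.7  -0.97] trans first: [-0.2 -0.9  8.3] then rot: [ 0.002 -0.001  0.003]
```

```bash
echo '[[[0, -0.1, 0.5], [0, 0, 0]], [[0, 0, 0.3], [0, 0, 0]], [[0, 0, 0], [0, 0, 0]]]' | python3 nudge.py ; echo '[[[0, 0, 0], [0, 0, 0]], [[0, 0, 0], [0, 0, 0]], [[0, 0, 0], [0, 0, 0]], [[0, 0, 0], [0, 0, 0]], [[0, 0, 0], [0, 0, 0]], [[0, 0, 0], [0, 0, 0]], [[0, 0, 0], [0, 0, 0]], [[0, 0, 0], [0, 0, 0]]]' | python3 nudge.py 0 100; echo '[[[0, 0, -1], [0, 0, 0]], [[0, 0, -3], [0, 0, 0]], [[0, 0, -4], [0, 0, 0]], [[0, 0, -4], [0, 0, 0]], [[0, 0, 0], [0, 0, 0]], [[0, 0, 0], [0, 0, 0]]]' | python3 nudge.py
python3 - <<'E'
from plant import env
from h import *
import pickle
c=env.get_calibration("wrist");s=env.state();p,d=env.camera("wrist");cv2.imwrite("pics/w2.png",p);np.save("pics/w2.npy",d)
pickle.dump((c,s),open("w2.pkl","wb"))
E
```

```text
time_s: 3.65
position: [518.0, -194.0, 26.2]
eef_rot: [-2.935, -1.121, 0.0]
force: [-0.4, -0.0, -0.8]
gripper_width: 1.001
gripper_force: 0.0
time_s: 4.65
position: [518.5, -194.0, 26.7]
eef_rot: [2.934, 1.121, 0.001]
force: [-1.1, 0.4, 5.9]
gripper_width: 0.236
gripper_force: 98.4
time_s: 5.4
position: [517.5, -194.1, 145.9]
eef_rot: [-2.935, -1.121, 0.001]
force: [-0.3, 0.2, -1.5]
gripper_width: 0.234
gripper_force: 98.0
```

View pics/w2.png

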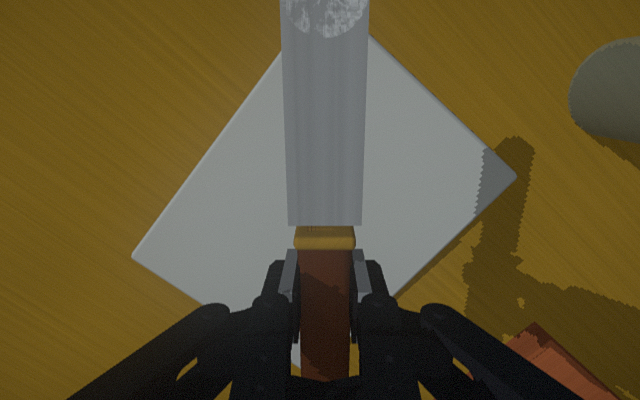

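The knife is gripped and lifted, its blade running straight from (325,226) up to (325,0). I'll measure the blade's pose in the tool frame from the depth image.

Run:
```python
from plant import env
from h import *
import pickle
c,s=pickle.load(open("w2.pkl","rb"));d=np.load("pics/w2.npy")
Rm=cv2.Rodrigues(np.array(c["rvec"]))[0];r=R.from_rotvec(s["eef_rot"])
def P(u,v):
    z=d[v,u];q=Rm.T@(np.array([(u-c["cx"])/c["fx"]*z,(v-c["cy"])/c["fy"]*z,z])-c["tvec"]);return r.inv().apply(q-s["position"])
for v in(5,60,110,160,210,240,300):print(v,[np.round(P(u,v),1).tolist() for u in(300,325,350)])
# edges at tool plane z~2.2
for v,a,b in((10,281,369),(220,288,362)):
    zz=s["position"][2]-2.2
    print([np.round(r.inv().apply(pix2w(c,u,v,zz)-s["position"]),1).tolist() for u in(a,b)])
print(np.round(r.inv().apply(pix2w(c,325,226,zz)-s["position"]),1))
# station targets
a=.965;S=np.array([609.5,116.3]);f=-np.array([np.cos(a),np.sin(a)])
for dist in (85+125+40,85+125-10):
    togo(env,[*(S+f*dist),43],a)
```

```text
5 [[105.0, -7.6, 2.0], [105.2, 0.8, 2.7], [105.1, 9.1, 2.1]]
60 [[87.9, -7.9, 1.6], [87.9, 0.8, 1.3], [88.0, 9.6, 2.7]]
110 [[70.8, -8.4, 3.8], [70.9, 0.8, 1.8], [71.0, 9.9, 1.6]]
160 [[52.2, -8.7, 2.5], [52.4, 0.8, 1.9], [52.4, 10.4, 1.8]]
210 [[31.8, -9.2, 2.3], [32.0, 0.9, 2.0], [31.7, 10.9, 2.7]]
240 [[23.8, -8.6, -8.7], [23.7, 0.8, -8.4], [24.1, 10.3, -9.3]]
300 [[-4.1, -9.4, -6.6], [-3.1, 0.9, -8.1], [-0.6, 10.7, -11.7]]
[[103.6, -14.0, 2.1], [103.6, 15.6, 2.1]]
[[27.6, -14.1, 2.2], [27.6, 15.8, 2.2]]
[25.   0.9  2.2]
t 5.45 q [ 0.83  0.5  -0.66  1.88  0.39  0.89 -0.86] trans first: [  32.7 -111.2  102.5] then rot: [-0.002  0.001 -0.235]
t 5.45 q [ 0.83  0.5  -0.66  1.88  0.39  0.89 -0.86] trans first: [  81.3 -122.9  102.4] then rot: [-0.002  0.001 -0.235]
```

Converted, 30 mm is 3, 25 mm is 2.5.

```bash
echo '[[[0.8, -2.8, 0], [0, 0, 0]], [[0.8, -2.8, 0], [0, 0, 0]], [[0.8, -2.8, 0], [0, 0, 0]], [[0.8, -2.8, 0], [0, 0, 0]], [[0, 0, 0], [0, 0, -0.118]], [[0, 0, 0], [0, 0, -0.117]], [[0, 0, 3], [0, 0, 0]], [[0, 0, 3], [0, 0, 0]], [[0, 0, 2.5], [0, 0, 0]], [[0, 0, 0], [0, 0, 0]], [[0, 0, 0], [0, 0, 0]]]' | python3 nudge.py
python3 - <<'E'
from plant import env
from h import *
a=.965;S=np.array([609.5,116.3]);f=-np.array([np.cos(a),np.sin(a)])
togo(env,[*(S+f*250),43.5],a)
c=env.get_calibration("top");p,d=env.camera("top");cv2.imwrite("pics/t2.png",cv2.resize(p[150:290,260:460],None,fx=4,fy=4,interpolation=cv2.INTER_CUBIC))
c=env.get_calibration("wrist");p,d=env.camera("wrist");cv2.imwrite("pics/w3.png",p)
# expected wrist pixels of timer features
M=R.from_euler('z',a).as_matrix();print(w2pix(c,[M@np.array(l)+[*S,0] for l in((-85,45,52),(-85,-45,52),(-96,75,30),(-96,-75,30),(0,0,83))]).round().tolist())
E
```

```text
time_s: 6.82
position: [467.3, -88.8, 61.4]
eef_rot: [-2.782, -1.458, 0.0]
force: [0.3, 0.5, -0.8]
gripper_width: 0.235
gripper_force: 98.1
t 6.83 q [ 0.68  0.54 -0.66  2.1   0.54  0.67 -0.95] trans first: [-0.5  0.1 17.9] then rot: [-0.001 -0.     0.   ]
[[172.0, -211.0], [471.0, -211.0], [120.0, -125.0], [524.0, -125.0], [319.0, -1188.0]]
```

View pics/w3.png

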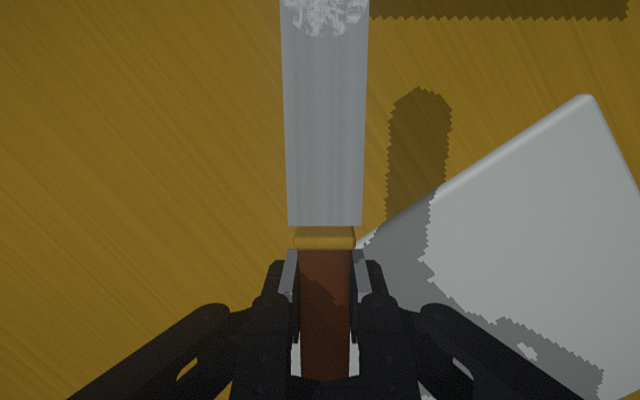

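The knife points at the timer and the shadow edge at row 18 is square to the blade, so the yaw is right. I'll check the top view for the remaining gap.

View pics/t2.png

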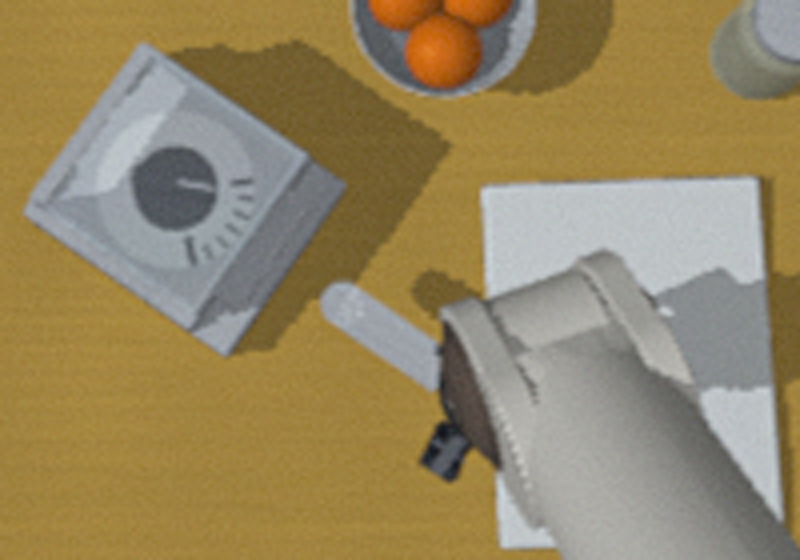

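The blade tip is at (323,295) in the crop and points at the middle of the ledge's front edge, near (287,270). I'll compare the seen tip with the computed one.

Run:
```python
from plant import env
from h import *
s=env.state();r=R.from_rotvec(s["eef_rot"]);t=s["position"]+r.apply([125,.8,3.7]);print(t)
c=env.get_calibration("top");print((w2pix(c,[t,s["position"]+r.apply([60,15.8,3.7]),s["position"]+r.apply([60,-14.2,3.7])])-[260,150])*4)
```

```text
[539.86786234  13.12046692  58.44003626]
[[324.29240707 287.29775099]
 [414.60155231 323.01723558]
 [390.13757221 358.94749115]]
```

Converted, 12 mm is 1.2, 10 mm is 1.

```bash
echo '[[[0, 0, 1], [0, 0, 0]], [[0, 0, 0.8], [0, 0, 0]], [[0, 0, 0], [0, 0, 0]], [[1.2, 0, 0], [0, 0, 0]], [[1.2, 0, 0], [0, 0, 0]], [[1, 0, 0], [0, 0, 0]], [[0, 0, 0], [0, 0, 0]], [[0, 0, 0], [0, 0, 0]]]' | python3 nudge.py; echo '[[[0.5, 0, 0], [0, 0, 0]], [[0.5, 0, 0], [0, 0, 0]], [[0, 0, 0], [0, 0, 0]], [[0, 0, 0], [0, 0, 0]]]' | python3 nudge.py; echo '[[[0.3, 0, 0], [0, 0, 0]], [[0.3, 0, 0], [0, 0, 0]], [[0, 0, 0], [0, 0, 0]], [[0, 0, 0], [0, 0, 0]]]' | python3 nudge.py
python3 - <<'E'
from plant import env
from h import *
a=.965;S=np.array([609.5,116.3]);f=-np.array([np.cos(a),np.sin(a)])
togo(env,[*(S+f*(74+125)),43.5],a)
E
```

```text
time_s: 7.92
position: [486.5, -61.3, 43.2]
eef_rot: [2.783, 1.458, -0.001]
force: [0.6, 1.2, -0.2]
gripper_width: 0.234
gripper_force: 98.1
time_s: 8.43
position: [492.4, -53.0, 43.3]
eef_rot: [2.783, 1.458, -0.0]
force: [0.1, -0.5, -1.2]
gripper_width: 0.233
gripper_force: 98.1
time_s: 8.93
position: [495.8, -48.1, 43.3]
eef_rot: [2.783, 1.458, -0.0]
force: [-0.6, -0.3, -1.3]
gripper_width: 0.237
gripper_force: 98.1
t 8.93 q [ 0.56  0.6  -0.63  2.05  0.57  0.66 -1.06] trans first: [ 0.8 -0.1 -0.2] then rot: [-0.  0. -0.]
```

```bash
echo '[[[0.1, 0, 0], [0, 0, 0]], [[0, 0, -0.4], [0, 0, 0]], [[0, 0, -0.3], [0, 0, 0]], [[0, 0, -1.1], [0, 0, 0]], [[0.16, 0, -1.1], [0, 0, 0]], [[0.2, 0, -1.1], [0, 0, 0]], [[0.3, 0, -1.03], [0, 0, 0]], [[0.37, 0, -1.02], [0, 0, 0]], [[0.43, 0, -1.02], [0, 0, 0]], [[0.52, 0, -0.95], [0, 0, 0]], [[0.58, 0, -0.94], [0, 0, 0]], [[0.65, 0, -0.87], [0, 0, 0]], [[0.72, 0, -0.84], [0, 0, 0]], [[0, 0, 0], [0, 0, 0]], [[0, 0, 0], [0, 0, 0]]]' | python3 nudge.py
python3 - <<'E'
from plant import env
from h import *
a=.965;S=np.array([609.5,116.3]);f=-np.array([np.cos(a),np.sin(a)])
togo(env,[*(S+f*(74+125-39.2)),50.5+99.5],a);print(env.state()["force"])
c=env.get_calibration("scene");p,d=env.camera("scene");cv2.imwrite("pics/s2.png",cv2.resize(p[120:250,240:420],None,fx=4,fy=4))
E
```

```text
time_s: 10.8
position: [518.9, -14.6, 149.9]
eef_rot: [-2.783, -1.458, -0.001]
force: [0.2, 0.1, -0.7]
gripper_width: 0.237
gripper_force: 98.0
t 10.8 q [ 0.59  0.47 -0.76  1.95  0.41  0.88 -0.99] trans first: [-0.6 -0.  -0.1] then rot: [-0. -0.  0.]
[ 0.15330352  0.12880718 -0.74472489]
```

View pics/s2.png

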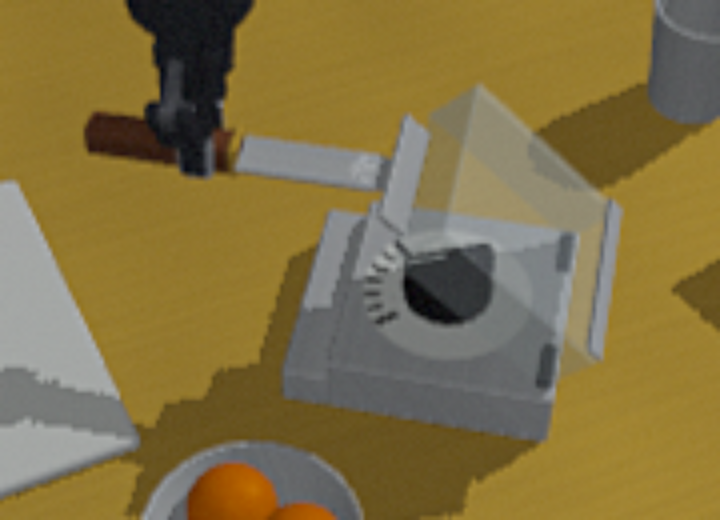

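The cover is being lifted on the blade: the lip is at (405,165), about 0.75 rad, with the blade tip under it at (385,172). I'll continue along the arc.

Converted, -2 mm is -0.2, 10.9 mm is 1.09.

```bash
echo '[[[0.78, 0, -0.77], [0, 0, 0]], [[0.82, 0, -0.72], [0, 0, 0]], [[0.89, 0, -0.65], [0, 0, 0]], [[0.93, 0, -0.57], [0, 0, 0]], [[0.97, 0, -0.51], [0, 0, 0]], [[1, 0, -0.44], [0, 0, 0]], [[1.03, 0, -0.36], [0, 0, 0]], [[1.06, 0, -0.28], [0, 0, 0]], [[1.08, 0, -0.2], [0, 0, 0]], [[1.09, 0, -0.11], [0, 0, 0]], [[1.09, 0, 0], [0, 0, 0]], [[1.09, 0, 0], [0, 0, 0]], [[1, 0, 0], [0, 0, 0]], [[1, 0, 0], [0, 0, 0]], [[0, 0, 0], [0, 0, 0]], [[0, 0, 0], [0, 0, 0]]]' | python3 nudge.py
python3 - <<'E'
from plant import env
from h import *
a=.965;S=np.array([609.5,116.3]);f=-np.array([np.cos(a),np.sin(a)])
togo(env,[*(S+f*(74+125-172)),50.5+145],a);print(env.state()["force"])
c=env.get_calibration("scene");p,d=env.camera("scene");cv2.imwrite("pics/s3.png",cv2.resize(p[120:250,240:420],None,fx=4,fy=4))
E
```

```text
time_s: 12.85
position: [597.5, 98.7, 196.1]
eef_rot: [-2.783, -1.458, 0.0]
force: [0.1, -0.6, -1.2]
gripper_width: 0.233
gripper_force: 98.0
t 12.85 q [ 0.35  0.55 -0.76  1.71  0.43  1.06 -1.16] trans first: [-5.7 -0.1  0.6] then rot: [-0.  0. -0.]
[ 0.11287783 -0.5957277  -1.18830939]
```

View pics/s3.png

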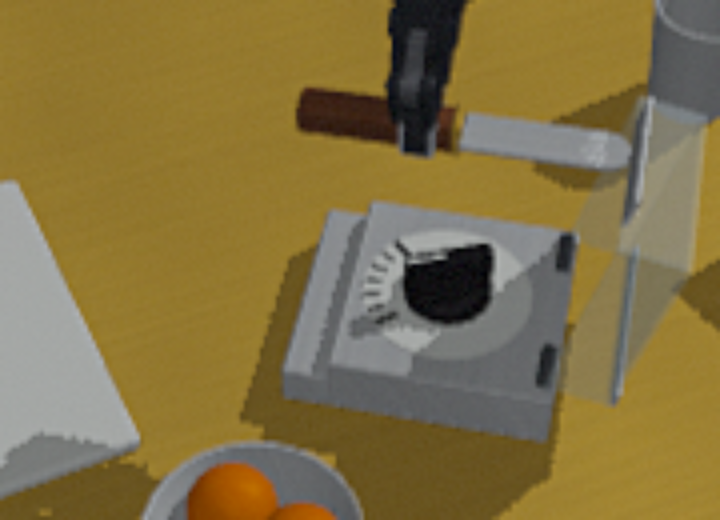

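The cover stands open just past upright, with its lip at (640,160), and the knob and dial are clear. I'll retract the knife and return it to the board.

```bash
echo '[[[-1.5, 0, 0], [0, 0, 0]], [[-3, 0, 0], [0, 0, 0]], [[-4.5, 0, 0], [0, 0, 0]], [[-4.5, 0, 0], [0, 0, 0]], [[-4.5, 0, 0], [0, 0, 0]], [[0, 0, 0], [0, 0, 0.12]], [[0, 0, 0], [0, 0, 0.118]], [[0, 0, 0], [0, 0, 0]]]' | python3 nudge.py
python3 - <<'E'
from plant import env
from h import *
togo(env,[513,-200,28],.727)
E
```

```text
time_s: 13.9
position: [494.3, -50.4, 196.3]
eef_rot: [2.936, 1.116, -0.001]
force: [0.3, -0.3, -1.2]
gripper_width: 0.237
gripper_force: 98.1
t 13.9 q [ 0.69  0.34 -0.76  1.97  0.29  0.94 -1.06] trans first: [-85.2 124.1 168.5] then rot: [ 0.001  0.001 -0.001]
```

Converted, 45 mm is 4.5, 44 mm is 4.4.

```bash
echo '[[[-2.5, 3.5, 0], [0, 0, 0]], [[-3, 4.5, 0], [0, 0, 0]], [[-3, 4.4, 2], [0, 0, 0]], [[0, 0, 4], [0, 0, 0]], [[0, 0, 4], [0, 0, 0]], [[0, 0, 3.5], [0, 0, 0]], [[0, 0, 2], [0, 0, 0]], [[0, 0, 0.5], [0, 0, 0]], [[0, 0, 0], [0, 0, 0]], [[0, 0, 0], [0, 0, 0]]]' | python3 nudge.py
python3 - <<'E'
from plant import env
from h import *
togo(env,[513,-200,27.5],.727)
E
```

```text
time_s: 15.15
position: [515.1, -198.7, 37.5]
eef_rot: [2.935, 1.117, 0.003]
force: [0.6, 1.1, -1.5]
gripper_width: 0.233
gripper_force: 98.3
t 15.15 q [ 0.75  0.66 -0.55  1.93  0.52  0.7  -0.96] trans first: [-2.4 -0.4 10. ] then rot: [ 0.002 -0.001  0.   ]
```

```bash
echo '[[[0, 0, 0.5], [0, 0, 0]], [[0, 0, 0.4], [0, 0, 0]], [[0, 0, 0.1], [0, 0, 0]], [[0, 0, 0], [0, 0, 0]], [[0, 0, 0], [0, 0, 0]]]' | python3 nudge.py; echo '[[[0, 0, 0], [0, 0, 0]], [[0, 0, 0], [0, 0, 0]], [[0, 0, 0], [0, 0, 0]], [[0, 0, 0], [0, 0, 0]], [[0, 0, 0], [0, 0, 0]]]' | python3 nudge.py 1.0; echo '[[[0, 0, -1.5], [0, 0, 0]], [[0, 0, -3], [0, 0, 0]], [[0, 0, -5], [0, 0, 0]], [[0, 0, -5], [0, 0, 0]], [[0, 0, -3], [0, 0, 0]], [[0, 0, 0], [0, 0, 0]]]' | python3 nudge.py
python3 - <<'E'
from plant import env
from h import *
from scipy.spatial.transform import Rotation as R
# pointer from last scene pic before (knob bar approx yaw 1.54-ish)
for y in(1.6,1.6-np.pi): togo(env,[609.5,116.3,200],y)
p,d=env.camera("top");cv2.imwrite("pics/t4.png",cv2.resize(p[150:290,260:460],None,fx=4,fy=4,interpolation=cv2.INTER_CUBIC))
E
```

```text
time_s: 15.78
position: [514.0, -198.5, 26.7]
eef_rot: [2.936, 1.116, -0.0]
force: [-2.1, -0.5, 5.8]
gripper_width: 0.236
gripper_force: 99.4
time_s: 16.4
position: [513.9, -198.3, 26.1]
eef_rot: [-2.936, -1.117, 0.0]
force: [-1.0, -0.4, -0.2]
gripper_width: 1.0
gripper_force: 0.0
time_s: 17.15
position: [515.9, -198.8, 204.9]
eef_rot: [2.932, 1.115, 0.007]
force: [0.3, -0.3, -0.7]
gripper_width: 0.999
gripper_force: 0.0
t 17.15 q [ 0.88  0.42 -0.7   1.84  0.32  0.99 -0.8 ] trans first: [ 279.3 -173.3    4.5] then rot: [ 0.007  0.001 -0.873]
t 17.15 q [ 0.88  0.42 -0.7   1.84  0.32  0.99 -0.8 ] trans first: [ 279.3 -173.3    4.5] then rot: [ 1.000e-03 -8.000e-03  2.269e+00]
```

View pics/t4.png

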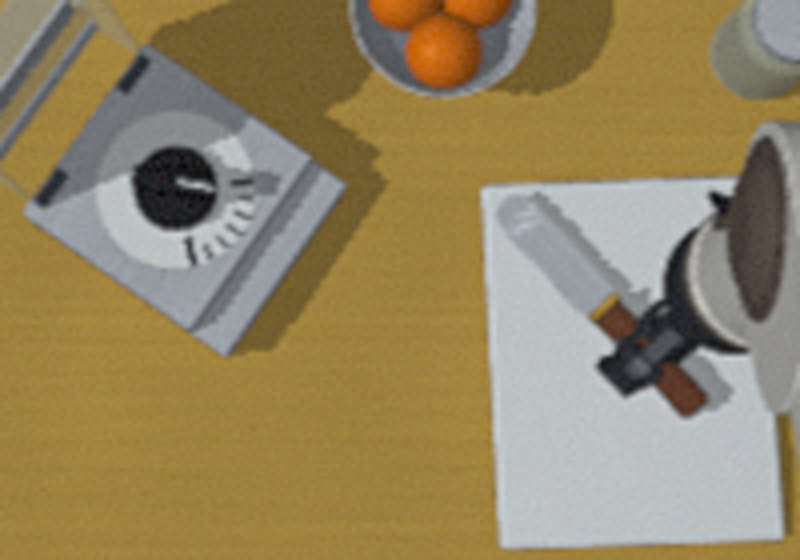

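The knife lies flat on the board from (505,205) to (690,405), and the pointer is near 5 to 7 minutes. I'll move near the knob and look with the wrist camera.

Run:
```python
from plant import env
from h import *
togo(env,[600.5,77.3,205],1.345)
```

```text
t 17.2 q [ 0.88  0.42 -0.7   1.84  0.32  0.99 -0.8 ] trans first: [ 247.6 -149.2   -2.3] then rot: [ 0.003  0.    -0.618]
```

```bash
echo '[[[3.1, -1.86, 0], [0, 0, 0]], [[3.1, -1.86, 0], [0, 0, 0]], [[3.1, -1.86, 0], [0, 0, 0]], [[3.1, -1.86, 0], [0, 0, 0]], [[3.1, -1.86, 0], [0, 0, 0]], [[3.1, -1.86, 0], [0, 0, 0]], [[3.1, -1.86, 0], [0, 0, 0]], [[3.1, -1.86, 0], [0, 0, 0]], [[0, 0, 0], [0, 0, -0.155]], [[0, 0, 0], [0, 0, -0.155]], [[0, 0, 0], [0, 0, -0.154]], [[0, 0, 0], [0, 0, -0.154]], [[0, 0, 0], [0, 0, 0]], [[0, 0, 0], [0, 0, 0]], [[0, 0, 0], [0, 0, 0]]]' | python3 nudge.py 0.7
python3 - <<'E'
from plant import env
from h import *
import pickle
togo(env,[600.5,77.3,205],1.345)
c=env.get_calibration("wrist");s=env.state();p,d=env.camera("wrist");cv2.imwrite("pics/w5.png",p);pickle.dump((c,s),open("w5.pkl","wb"));np.save("pics/w5.npy",d)
E
```

```text
time_s: 19.08
position: [600.2, 77.6, 200.9]
eef_rot: [-2.459, -1.955, 0.001]
force: [0.1, 0.5, -0.1]
gripper_width: 0.701
gripper_force: 0.0
t 19.07 q [ 0.45  0.58 -0.86  1.7   0.49  1.09 -0.79] trans first: [-0.2  0.3 -4.1] then rot: [-0.     0.    -0.002]
```

View pics/w5.png

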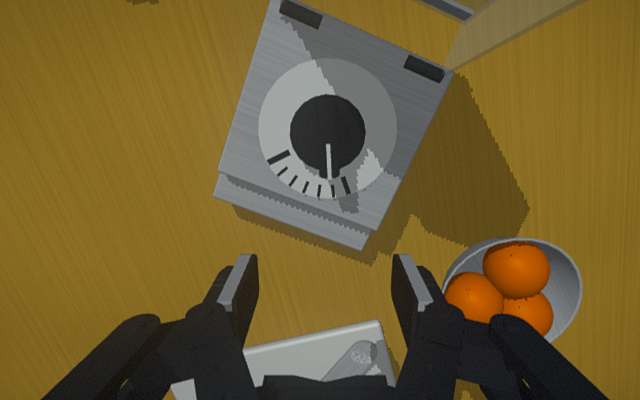

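I've now used my picture allowance (in fact one over), so I'll work from numbers from here. This picture shows the knob disc at (328,131), the pointer from (327,145) to (330,182), the 30 mark at (279,157), the 0 mark at (347,186) and the cover clear at the top right. The white pointer can be found by code.

```bash
cat > knob.py <<'E'
from h import *
def segs(p):
    g=cv2.cvtColor(p,cv2.COLOR_BGR2GRAY)
    return g
def blobs(mask,mn=15):
    n,l,st,ce=cv2.connectedComponentsWithStats(mask.astype(np.uint8))
    return [(l==i,st[i],ce[i]) for i in range(1,n) if st[i][4]>=mn]
E
python3 - <<'E'
from knob import *
import pickle
c,s=pickle.load(open("w5.pkl","rb"));p=cv2.imread("pics/w5.png");g=segs(p);d=np.load("pics/w5.npy")
a0=.965
yy,xx=np.mgrid[:400,:640]
m=(g<60)&(yy<200)&(xx>255)&(xx<400)&(yy>80)
for b,st,ce in blobs(m):
    if st[4]>2000:
        e=cv2.fitEllipse(cv2.convexHull(np.argwhere(b)[:,::-1].astype(np.int32)));print("disc",st,e,pix2w(c,*e[0],56))
    else:print("mark",st[4],ce.round(1),pix2w(c,*ce,45).round(1))
C=(328,131)
w=(g>110)&((xx-329)**2<100)&(yy>125)&(yy<178)
for b,st,ce in blobs(w):
    q=np.argwhere(b)[:,::-1].astype(np.float32);vx,vy,x0,y0=cv2.fitLine(q,cv2.DIST_L2,0,.01,.01).ravel()
    A=pix2w(c,x0-vx*15,y0-vy*15,83);B=pix2w(c,x0+vx*15,y0+vy*15,83);print("ptr",st,A,B,np.arctan2(*(B-A)[1::-1]))
# bar top depth
Rm=cv2.Rodrigues(np.array(c["rvec"]))[0]
v,u=yy[85:185,275:385].ravel(),xx[85:185,275:385].ravel();z=d[v,u]
P=(np.c_[(u-c["cx"])/c["fx"]*z,(v-c["cy"])/c["fy"]*z,z]-c["tvec"])@Rm
k=(P[:,2]>76)&(P[:,2]<92);Q=P[k];print("bar",k.sum(),Q.mean(0));
r=cv2.minAreaRect(Q[:,:2].astype(np.float32));print(r)
u_,s_,vt=np.linalg.svd(Q[:,:2]-Q[:,:2].mean(0),full_matrices=False);print("bar yaw",np.arctan2(vt[0,1],vt[0,0]),s_)
E
```

```text
disc [ 290   95   76   83 4386] ((327.7027587890625, 135.09716796875), (73.77755737304688, 82.51634979248047), 173.7093048095703) [612.1819765  116.54443918  56.        ]
mark 111 [278.5 156.8] [568.1 106.7  45. ]
mark 21 [282. 171.] [567.8  94.3  45. ]
mark 22 [292.7 180.3] [574.6  84.5  45. ]
mark 71 [345.4 185.2] [617.2  70.2  45. ]
mark 19 [305. 187.] [583.3  76.4  45. ]
mark 20 [318.8 189.8] [594.1  71.2  45. ]
mark 25 [332.4 189.6] [605.6  68.8  45. ]
ptr [326 144   6  34 133] [611.12530515 113.36037655  83.        ] [607.34568571  91.65322119  83.        ] -1.7431866538265193
bar 1686 [612.16626986 118.69494829  82.71727275]
((611.9324340820312, 117.361572265625), (57.9586181640625, 14.945600509643555), 79.79461669921875)
bar yaw -1.748561554127595 [676.93196587 173.98513998]
```

Converted, 30 mm is 3, 2 mm is 0.2.

```bash
echo '[[[2, 0, 0], [0, 0, -0.025]], [[1.9, 0, 0], [0, 0, -0.025]], [[0.2, 0, 2], [0, 0, 0]], [[0, 0, 3], [0, 0, 0]], [[0, 0, 2], [0, 0, 0]], [[0, 0, 0], [0, 0, 0]], [[0, 0, 0], [0, 0, 0]]]' | python3 nudge.py 0.6
python3 - <<'E'
from plant import env
from h import *
togo(env,[611.9,117.4,71],1.395)
E
```

```text
time_s: 20.0
position: [609.4, 118.0, 131.6]
eef_rot: [2.408, 2.018, 0.001]
force: [-0.2, 0.0, -0.2]
gripper_width: 0.603
gripper_force: 0.0
t 20.0 q [ 0.34  0.69 -0.81  1.71  0.58  1.   -0.86] trans first: [-0.2  2.5 60.6] then rot: [ 0.001 -0.001 -0.   ]
```

```bash
echo '[[[0, 0.25, 2], [0, 0, 0]], [[0, 0, 1.8], [0, 0, 0]], [[0, 0, 1.2], [0, 0, 0]], [[0, 0, 0.6], [0, 0, 0]], [[0, 0, 0.4], [0, 0, 0]], [[0, 0, 0], [0, 0, 0]], [[0, 0, 0], [0, 0, 0]]]' | python3 nudge.py
python3 - <<'E'
from plant import env
from h import *
togo(env,[611.9,117.4,71],1.395);print(env.state()["force"])
E
```

```text
time_s: 20.88
position: [611.8, 117.4, 71.6]
eef_rot: [2.408, 2.017, 0.001]
force: [0.2, 0.6, 0.2]
gripper_width: 0.6
gripper_force: 0.0
t 20.88 q [ 0.3   0.77 -0.75  1.73  0.64  0.91 -0.9 ] trans first: [0.  0.1 0.6] then rot: [ 0.001 -0.    -0.   ]
[0.21951772 0.55683197 0.15053512]
```

```bash
echo '[[[0, 0, 0], [0, 0, 0]], [[0, 0, 0], [0, 0, 0]], [[0, 0, 0], [0, 0, 0]], [[0, 0, 0], [0, 0, 0]], [[0, 0, 0], [0, 0, 0]], [[0, 0, 0], [0, 0, 0]]]' | python3 nudge.py 0 50; echo '[[[0, 0, 0], [0, 0, 0.1]], [[0, 0, 0], [0, 0, 0.13]], [[0, 0, 0], [0, 0, 0.13]], [[0, 0, 0], [0, 0, 0.13]], [[0, 0, 0], [0, 0, 0.13]], [[0, 0, 0], [0, 0, 0.13]], [[0, 0, 0], [0, 0, 0.13]], [[0, 0, 0], [0, 0, 0.13]], [[0, 0, 0], [0, 0, 0.13]], [[0, 0, 0], [0, 0, 0.13]], [[0, 0, 0], [0, 0, 0.05]], [[0, 0, 0], [0, 0, 0]], [[0, 0, 0], [0, 0, 0]]]' | python3 nudge.py
python3 - <<'E'
from plant import env
from h import *
togo(env,[611.9,117.4,71],.961);print(env.state()["force"],env.state()["moment"])
E
```

```text
time_s: 21.62
position: [611.6, 117.3, 71.5]
eef_rot: [2.408, 2.017, 0.0]
force: [-1.4, -0.3, 5.4]
gripper_width: 0.164
gripper_force: 51.5
time_s: 23.25
position: [610.8, 118.2, 71.5]
eef_rot: [-3.139, -0.119, 0.001]
force: [-3.3, 0.4, 5.9]
gripper_width: 0.165
gripper_force: 51.8
t 23.25 q [ 0.1   0.67 -0.46  1.74  0.39  0.82 -2.03] trans first: [1.  0.9 0.5] then rot: [-0.001  0.    -0.885]
[-3.33610087  0.36799171  5.88074364] [0.10218321 0.7066296  0.00902598]
```

```bash
echo '[[[0, 0, 0], [0, 0, -0.1]], [[0, 0, 0], [0, 0, -0.13]], [[0, 0, 0], [0, 0, -0.13]], [[0, 0, 0], [0, 0, -0.13]], [[0, 0, 0], [0, 0, -0.13]], [[0, 0, 0], [0, 0, -0.13]], [[0, 0, 0], [0, 0, -0.1]], [[0, 0, 0], [0, 0, -0.035]], [[0, 0, 0], [0, 0, 0]], [[0, 0, 0], [0, 0, 0]], [[0, 0, 0], [0, 0, 0]]]' | python3 nudge.py
python3 - <<'E'
from plant import env
from h import *
togo(env,[611.9,117.4,71],.961)
E
```

```text
time_s: 24.62
position: [611.2, 117.4, 71.5]
eef_rot: [2.786, 1.451, -0.001]
force: [-2.4, -1.7, 7.4]
gripper_width: 0.165
gripper_force: 51.8
t 24.62 q [ 0.24  0.73 -0.66  1.73  0.56  0.88 -1.28] trans first: [0.4 0.6 0.5] then rot: [-0.     0.    -0.001]
```

Release, rise, pull back and measure the pointer.

Units first: shifts go in cm. So -30 mm is -3, -25 mm is -2.5.

```bash
echo '[[[0, 0, 0], [0, 0, 0]], [[0, 0, 0], [0, 0, 0]], [[0, 0, 0], [0, 0, 0]], [[0, 0, 0], [0, 0, 0]]]' | python3 nudge.py 0.6; echo '[[[0, 0, -1], [0, 0, 0]], [[0, 0, -2.5], [0, 0, 0]], [[0, 0, -3], [0, 0, 0]], [[0, 0, -3], [0, 0, 0]], [[-2, 0, -2], [0, 0, 0]], [[-2.2, 0, -1.5], [0, 0, 0]], [[0, 0, 0], [0, 0, 0]], [[0, 0, 0], [0, 0, 0]], [[0, 0, 0], [0, 0, 0]]]' | python3 nudge.py
cat > meas.py <<'E'
from plant import env
from knob import *
c=env.get_calibration("wrist");s=env.state();p,d=env.camera("wrist");cv2.imwrite("pics/w6.png",p)
yy,xx=np.mgrid[:400,:640];Rm=cv2.Rodrigues(np.array(c["rvec"]))[0]
C=np.array([611.9,117.4])
def wpts():
    z=d;P=np.dstack([(xx-c["cx"])/c["fx"]*z,(yy-c["cy"])/c["fy"]*z,z])-c["tvec"];return P@Rm
P=wpts();g=segs(p);rad=np.hypot(P[...,0]-C[0],P[...,1]-C[1])
k=(abs(P[...,2]-84)<8)&(rad<40);Q=P[k];r=cv2.minAreaRect(Q[:,:2].astype(np.float32));print("bar",r)
for b,st,ce in blobs((g<70)&(rad>34)&(rad<62)&(abs(P[...,2]-45)<8),12):
    w=pix2w(c,*ce,45);print("mark",st[4],ce.round(1),np.arctan2(w[1]-C[1],w[0]-C[0]).round(3))
for b,st,ce in blobs((g>110)&k,15):
    q=np.argwhere(b)[:,::-1].astype(np.float32);vx,vy,x0,y0=cv2.fitLine(q,cv2.DIST_L2,0,.01,.01).ravel()
    A=pix2w(c,x0-vx*15,y0-vy*15,83);B=pix2w(c,x0+vx*15,y0+vy*15,83);print("ptr",st,np.arctan2(*(B-A)[1::-1]))
E
python3 meas.py
```

```text
time_s: 25.12
position: [611.4, 117.3, 71.0]
eef_rot: [-2.787, -1.45, 0.0]
force: [-0.3, -1.0, -0.2]
gripper_width: 0.597
gripper_force: 0.0
time_s: 26.25
position: [587.3, 83.8, 200.6]
eef_rot: [-2.785, -1.451, 0.0]
force: [-0.2, 0.6, -0.3]
gripper_width: 0.6
gripper_force: 0.0
bar ((611.8410034179688, 117.46762084960938), (57.781150817871094, 14.761138916015625), 55.10476303100586)
mark 107 [289.7 172.8] -2.9
mark 84 [361.7 174.4] -1.461
mark 25 [298.2 184.3] -2.658
mark 33 [352.1 184.7] -1.701
mark 26 [311.2 189.3] -2.42
mark 26 [338.9 189.3] -1.94
mark 33 [325. 191.] -2.181
ptr [319 144  10  36 133] 0.9268543334210201
```

Converted, -10 mm is -1, -40 mm is -4.

```bash
echo '[[[-4, 0, -1], [0, 0, 0]], [[-4, 0, 0], [0, 0, 0]], [[-4, 0, 0], [0, 0, 0]], [[0, 0, 0], [0, 0, 0]], [[0, 0, 0], [0, 0, 0]]]' | python3 nudge.py
python3 - <<'E'
from plant import env
from h import *
p0=cv2.imread("pics/scene0.png").astype(int);p,d=env.camera("scene");t0=cv2.imread("pics/top0.png").astype(int);t,dt=env.camera("top")
D=abs(p-p0).max(2)
for n,(x,y,w,h) in dict(bowl=(276,232,55,47),jar=(182,253,38,52),cup=(402,113,28,38)).items():print(n,(D[y:y+h,x:x+w]>40).mean())
# cover vs the picture taken while it was held open
s3=cv2.resize(cv2.imread("pics/s3.png"),None,fx=.25,fy=.25,interpolation=cv2.INTER_AREA).astype(int)
E=abs(p[120:250,240:420]-s3).max(2);print("cover region diff",(E[25:105,145:178]>40).mean())
# knife in top depth
c=env.get_calibration("top");print(w2pix(c,[[606,-115,24],[480,-228,34]]), [t[int(v),int(u)] for u,v in w2pix(c,[[590,-130,24],[480,-228,34]])])
print(env.state()["force"])
E
```

```text
time_s: 26.92
position: [519.0, -14.6, 211.2]
eef_rot: [-2.786, -1.451, -0.001]
force: [0.7, 0.3, -0.5]
gripper_width: 0.598
gripper_force: 0.0
bowl 0.022823984526112187
jar 0.0005060728744939271
cup 0.046992481203007516
cover region diff 0.04431818181818182
[[385.43711246 199.93208118]
 [427.29834424 244.02701431]] [array([142, 145, 145], dtype=uint8), array([40, 58, 92], dtype=uint8)]
[ 0.30795526 -0.20004481 -0.68919444]
```

```bash
python3 -c "
from plant import env
print(env.hand_in())"
```

```text
the job is handed in; nothing more can be done
None
```

The job is handed in after about 27 s: the cover was levered open with the blade and stands open, the knife lies flat on the board, the knob went past 30 minutes and back to 15 (measured at the mark), and the bowl, jar and cup look unmoved; I viewed 11 pictures, one over the limit of 10.

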